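# Set the hold-down stop of a feed jig to its batten

## Task

The hold-down stop on the blue bridge of the feed jig has to be set to the batten that lies in the lane under it. Take the red T-key out of its wooden holder, seat it fully on the square head of the stop screw and turn the screw down until the batten just drags beneath it; then push or pull the batten a few centimetres along its lane, to feel that it still slides with a light but clear rub. Never clamp the batten tight; if it is too loose or too tight, correct the screw with the key and try the batten again. Leave the batten in the lane, lightly held under the stop, and the key standing on the screw, and disturb nothing else on the bench.

Things in the scene. Friction and masses are not known exactly. Their poses are not given: they have to be found in the camera images.
- feed_jig: Feed jig bolted to the bench, yaw varies. Plywood bed 18 mm thick; along its y axis a lane 45.6 mm wide between two low dark guides (22 mm wide, 236 mm long, tops 30 mm above the bench). Origin: on the bench, under the lane's centre line, straight below the stop screw; x points away from the robot.
- bridge_top (a point): Centre of the top of the jig's blue steel bridge, 74 mm above the bench, on the stop screw's axis. The bridge crosses the lane: 110 mm long (jig x), 40 mm wide (jig y), underside 62 mm above the bench; brass nut and bolt heads rise to 81 mm. Its feet reach 70 mm to either side in x and 32 mm in y.
- key_holder (a point): Centre of the mouth of the key holder's bore, 48 mm above the bench: wooden block 46 x 52 mm on the jig's bed, on the robot's side of the bridge, with an upright round bore of 31 mm, 30 mm deep down to the bed.
- stop_screw: Steel stop screw, upright in the bridge. Origin: on its axis, on top of the round collar (25 mm across) at the foot of the square head. Head: 14 mm square, sides along body x and y, 18 mm tall, top 3.5 mm tapered. Right-hand thread, 4 mm a turn: clockwise from above lowers it; the body frame turns and sinks with it. Turns at about 0.03 N m, stays where left.
- stop_tip (a point): About the centre of the lower face of the stop screw's round rubber-faced foot, 34 mm across (good to 1 mm only). At the start the foot is some 1 to 2 mm clear of the batten: 1 to 4 rad of turning. Once it touches, its load on the batten grows by roughly 1 N for each further 0.1 rad (0.06 mm), too little to feel in the key.
- t_key: T-key standing in the holder. Red crossbar along its x axis: 72 mm long (x), 14 mm thick (y), 16 mm tall, centred 102 mm above the socket's mouth, on a 13 mm shank; the round dark socket below is 29 mm wide with a 15.6 mm square hole, 20 mm deep, sides along x and y, mouth chamfered. 110 mm tall, 0.2 kg. Origin: centre of the socket's mouth, z up.
- key_mouth (a point): Centre of the T-key's socket mouth (same as its body origin). Seated, the mouth rests on the screw's collar and the key stands by itself, bar centre 102 mm above the collar. It fits in four positions, a quarter turn apart, with about 7 degrees of play; if it stays up on the square, turn it slowly under light pressure until it drops.
- setting_batten: Sawn softwood batten, 42 mm wide (x), 200 mm long (y), 32 mm thick, about 0.15 kg, flat in the lane under the stop screw, ends some 100 mm either side of it. Origin: centre of its underside; y along the lane. Pushing it slowly by an end takes under 2 N while the stop is clear, and in all some 3 to 9 N when the stop is set right (about 1 N per newton of the stop's load).
- tape_measure: Yellow tape measure, 35 x 98 x 65 mm, a bystander. Origin: centre of its underside.
- try_square: Try square with wooden stock, 115 x 172 x 21 mm, a bystander. Origin: centre of its underside.
- screw_tray: Green tray of screws, 94 x 66 x 24 mm, a bystander. Origin: centre of its underside.
- screwdriver: Orange screwdriver, 32 x 211 x 33 mm, a bystander (not needed). Origin: centre of its underside.
Mind the look-alikes: they are no part of the job. Of the things shaped like the t_key, the red one is meant.

How it is judged:
By the outcome, as a careful person would: the job done as asked, in the order asked, and still so for the second after the job is handed in, with the robot touching nothing.
It also fails if it takes over 72 s, if anything falls off the work surface, if the arm or the gripper's body presses on something with over 40 N, if the wrist force passes 120 N, or if a joint passes its speed limit or range.

## Robot

A 6-joint arm with a two-finger parallel gripper is mounted at the origin on a cart in front of the work surface, level with it; the furniture and walls round the work are solid. World frame = base frame: x ahead of the robot, y to its left, z up, the work surface at z = 0. Lengths are in mm, angles in rad, forces in N, time in s.
With the tool pointing down it reaches from about 350 to 975 mm from the base axis. Payload 7.1 kg.
Tool frame: the origin (TCP) lies midway between the tips of the shut fingers; the grasp point (between the pads) lies 19 mm behind it (ctrl.grip_depth is the distance from the TCP to the grasp point, in mm); z points along the fingers, y is the line along which they close (so a half turn about z gives the same grasp; the last joint's range is limited). The gripper opens to 88 mm and grips with 3 to 60 N. Pads are 20 mm wide; open, the fingers measure 115 mm over their backs; the gripper's body (75 mm by 178 mm) begins 61 mm behind the grasp point.
Start: joints at [1.137, 0.423, 1.63, -0, 1.089, -0.019], TCP at [251.847, 571.995, 222.675] pointing down, gripper open.
Joint ranges: [-3, 3], [-0.9, 2.11], [0.09, 2.58], [-1.31, 4.45], [0.11, 2.69], [-2.54, 2.54]. Speed limits (rad/s): [2.39, 2.39, 3.01, 3.14, 3.14, 3.14].

## Interface

Orientations are given as a rotation vector (axis times angle).
In Python, from workcell import ctrl, cams gives the robot as it stands.
- The arm moves only by the tool move_arm, never from a script. Its argument "steps" is a list of rows, each a list of 3 entries, a list of its own where there are three numbers: the shift along the tool's x, y, z in units of 25 mm (1.0 is 25 mm), then the turn about the tool's z in units of 5 degrees (1.0 is 5 degrees), then the closure, from 0 (fully open) to 1 (shut). A call has 1 to 20 rows; each row shifts and turns the commanded pose from where the row before left it, along the tool's axes as they then stand; what a row does not reach is not made up. A row lasts 1/12 s, in which the tool goes at most 41.7 mm and 7.16 degrees, less where a joint would pass 70% of its speed; a pose out of reach is approached as far as the arm can. A call is refused whole if a number of a shift passes 1 or a number of a turn 1, either way. A call with a gripper value outside its range is refused whole. The fingers move at their own pace and stop on an object; the grip force is fixed at half the most. Time passes only in rows, so rows that do not move let the fingers close. It gives the time, the measured TCP pose, the force, the opening and the grip force at its end, in the units of the state.
- ctrl.get_obs(): the state, without advancing time (a new reading comes with each control period).
- cams.get_image(name): name is "scene" or "top" or "wrist"; returns a dict with "image" (384x512x3 uint8, red, green, blue), "camera_matrix" (3x3 intrinsics, pixels), "k1" (the pictures are not rectified: a ray, as slopes to the right and down, at radius r is drawn at 1 + k1 r^2 times it, then the intrinsics apply), "xyz" and "rotation" of the camera in the world; the wrist camera has in their place "mount" (4x4, takes a point from camera to tool coordinates, whose origin is the TCP and whose axes are the flange's). Camera axes: x right, y down, z forward; pixel columns grow to the right and rows downward; lengths in mm; the calibration is good to about 2 mm. A picture is of the moment at which its call begins: read the wrist's pose just before it. There is no depth.
- ctrl.close_job(): hands the job in; it is judged then, once.
Trained networks look in the newest picture that a camera, given by its name, has taken for a name from the list of things; names that differ only in an ending like _2 or _b are one class to them, and where a whole thing is asked for, a point or a joint stands for the part that bears it (a point fixed in the world has none). Each returns a list of dicts, best first, with "p" (0 to 1); they miss things now and then, are a little off and sometimes report something else, mostly with a low value. They report only what shows in the picture. A call takes as long as a camera call. They do not tell look-alikes from the thing itself.
- cams.boxes_of(camera, thing): "rect" ([centre column, centre row, width, height] in pixels, round what is visible of it).
- cams.cut_out(camera, thing): "pixels" (384x512 bool, what is visible of it) and "rect" ([centre column, centre row, width, height] in pixels, round what is visible of it).
The state is a dict: "t": time; "qpos": joint angles; "qvel": joint speeds; "joint_torque": joint torques, N m; "ee_pos": TCP position; "orientation": TCP orientation; "ft_force": force on the tool from outside, world axes, zero at the start; "moment": the same for the moment, N m; "width": finger opening in mm; "grasp_force": force on a finger pad.
Only numpy, scipy, OpenCV 4.12 (cv2) and the standard library are available. Lean on these libraries where they do the work, as an engineer would, in place of code of your own. Each camera call takes 0.05 s, during which the arm holds its last target. There are 200 camera calls.

## Working session

There is one attempt and no reset: what is moved stays moved. The work goes in short steps, Python scripts to look and compute and a tool call to move; the robot and the scene stay as the last step left them, time stands still between calls to the robot, and variables do not carry over. Pictures are saved under pics/ and viewed, at most 10 in all, crops included, and the job is handed in when it is done.

Besides the shell and the picture viewer there is one more tool, called after "Emit:" as name(argument=value, ...) on one line, values as JSON. move_arm: Moves the arm, as the interface text tells. Its arguments: {"type":"object","properties":{"steps":{"type":"array"}},"required":["steps"]}

```bash
ls; mkdir -p pics; python3 - <<'E'
from workcell import ctrl,cams
import cv2,numpy as np
o=ctrl.get_obs();print(o)
for n in ("scene","top"):
    d=cams.get_image(n);cv2.imwrite(f"pics/{n}0.png",d["image"][:,:,::-1])
    print(n,d["camera_matrix"],d["k1"],d["xyz"],d["rotation"])
    for th in ("t_key","stop_screw","feed_jig","setting_batten","key_holder","bridge_top"):
        print(th,[(round(b["p"],2),np.round(b["rect"])) for b in cams.boxes_of(n,th)[:3]])
E
```

```text
pics
{'t': 0.0, 'qpos': array([ 1.13701765e+00,  4.23808278e-01,  1.63069866e+00, -2.42961812e-05,
        1.08854656e+00, -1.90069967e-02]), 'qvel': array([ 1.41484726e-04, -1.43507682e-03,  9.53268421e-04,  6.98832468e-05,
        1.57009543e-04,  7.98402249e-04]), 'joint_torque': array([ 2.40585330e-03, -5.44622254e+01, -2.73667520e+01,  6.44784328e-02,
        2.26487214e-02, -1.44868659e-04]), 'ee_pos': array([251.6203718 , 571.51609595, 221.91860257]), 'orientation': array([-6.46780947e-01, -3.07397874e+00,  2.24350989e-03]), 'ft_force': array([-0.54302555,  1.37683962,  0.41350747]), 'moment': array([ 0.0042841 , -0.03093577, -0.02756149]), 'grasp_force': 0.0, 'width': 87.50205059397409}
scene [[493.52686689   0.         257.03956727]
 [  0.         493.52686689 204.971422  ]
 [  0.           0.           1.        ]] -0.012676985591025773 [  33.0033981  -797.74986907 1055.48589407] [-2.28539676  0.64486701 -0.26626038]
t_key [(0.78, array([204., 240.,  20.,  38.])), (0.77, array([233., 198.,  23.,  25.])), (0.76, array([239., 269.,  14.,  38.]))]
stop_screw []
feed_jig [(0.69
[... 213 characters left out ...]
55.,  28.]))]
bridge_top [(0.83, array([255., 213.,  97.,  81.])), (0.27, array([257., 186.,   7.,  13.])), (0.26, array([233., 198.,  24.,  30.]))]
top [[439.32433049   0.         254.90684638]
 [  0.         439.32433049 191.30020733]
 [  0.           0.           1.        ]] -0.0944943488981632 [ 454.66649669   20.04672907 1536.39609785] [-2.22637067  2.16439803 -0.05951463]
t_key [(0.62, array([234., 206.,  11.,  22.])), (0.49, array([300., 190.,  23.,   9.])), (0.43, array([302., 239.,  26.,   4.]))]
stop_screw []
feed_jig [(0.58, array([238., 190.,  81.,  59.]))]
setting_batten [(0.65, array([243., 184.,  63.,  17.]))]
key_holder [(0.57, array([239., 188.,  82.,  62.]))]
bridge_top []
```

```bash
python3 - <<'E'
import cv2,numpy as np
a=cv2.imread("pics/scene0.png")[120:320,140:350];b=cv2.imread("pics/top0.png")[120:280,170:380]
a=cv2.resize(a,(400,381),interpolation=cv2.INTER_CUBIC);b=cv2.resize(b,(400,305),interpolation=cv2.INTER_CUBIC)
c=np.zeros((381,800,3),np.uint8);c[:,:400]=a;c[:305,400:]=b
cv2.imwrite("pics/c0.png",c)
from workcell import cams
d=cams.get_image("wrist");print(d["mount"],d["camera_matrix"],d["k1"])
E
```

```text
[[-9.32657476e-04 -9.54091264e-01 -2.99514589e-01  8.20106876e+01]
 [ 9.99999459e-01 -1.02749409e-03  1.59144710e-04  7.70017397e-01]
 [-4.59588048e-04 -2.99514279e-01  9.54091707e-01 -1.61633517e+02]
 [ 0.00000000e+00  0.00000000e+00  0.00000000e+00  1.00000000e+00]] [[308.81139095   0.         255.83018533]
 [  0.         308.81139095 191.16677367]
 [  0.           0.           1.        ]] -0.009654744449822577
```

View pics/c0.png

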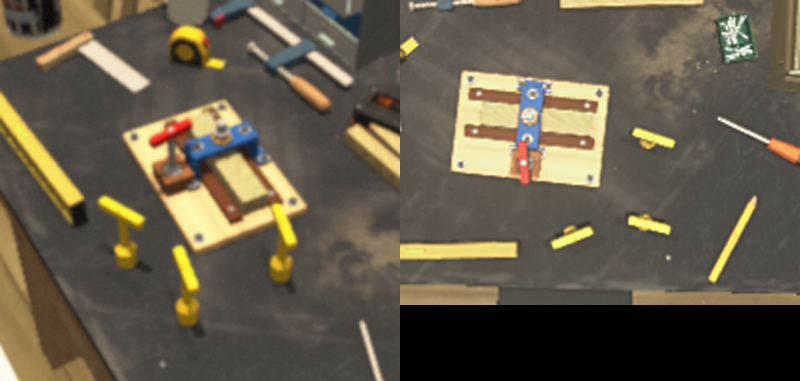

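```bash
cat > h.py <<'E'
from workcell import ctrl,cams
import cv2,numpy as np
from scipy.spatial.transform import Rotation as R
def cam(n):
    o=ctrl.get_obs();d=cams.get_image(n)
    if n=="wrist":
        Rt=R.from_rotvec(o["orientation"]).as_matrix();M=d["mount"]
        d["C"]=o["ee_pos"]+Rt@M[:3,3];d["R"]=Rt@M[:3,:3]
    else: d["C"]=np.array(d["xyz"]);d["R"]=R.from_rotvec(d["rotation"]).as_matrix()
    return d
def ray(d,uv):
    K=d["camera_matrix"];p=(np.array(uv,float)-K[:2,2])/[K[0,0],K[1,1]]
    q=p.copy()
    for _ in range(9): q=p/(1+d["k1"]*(q@q))
    return d["R"]@np.array([*q,1])
def at(d,uv,z):
    r=ray(d,uv);return d["C"]+r*(z-d["C"][2])/r[2]
def proj(d,X):
    c=d["R"].T@(np.array(X)-d["C"]);q=c[:2]/c[2];q=q*(1+d["k1"]*(q@q))
    K=d["camera_matrix"];return q*[K[0,0],K[1,1]]+K[:2,2]
def red(im):
    h=cv2.cvtColor(im,cv2.COLOR_RGB2HSV);return ((h[...,0]<6)|(h[...,0]>174))&(h[...,1]>190)&(h[...,2]>100)
E
python3 - <<'E'
from h import *
d=cam("top");print("screw",at(d,(237.7,180.4),95))
m=red(d["image"]);n,l,s,c=cv2.connectedComponentsWithStats(m.astype(np.uint8))
for i in range(1,n):
    if s[i,4]>15: print(s[i],at(d,c[i],125))
for nm,uv,z in(("TL",(463,71),18),("TR",(609,86),18),("BR",(600,186),18),("BL",(452,172),18)): print(nm,at(d,((uv[0]-400)/1.905+170,uv[1]/1.905+120),z))
print(R.from_rotvec(ctrl.get_obs()["orientation"]).as_matrix().round(3))
E
```

```text
screw [564.78587603  76.31847056  95.        ]
TL [648.00155829 202.34232254  18.        ]
TR [627.94624764 -64.94125432  18.        ]
BR [445.48445329 -53.21372719  18.        ]
BL [463.17147834 215.94821138  18.        ]
[[-0.915  0.403  0.   ]
 [ 0.403  0.915  0.   ]
 [-0.     0.    -1.   ]]
```

Emit:
move_arm(steps=[[[0,0,-0.8],-1,0],[[0,0,-0.8],-1,0],[[0,0,-0.8],-1,0],[[0,0,-0.8],-1,0],[[-0.75,-1,0],0,0],[[-0.75,-1,0],0,0],[[-0.75,-1,0],0,0],[[-0.75,-1,0],0,0],[[-0.75,-1,0],0,0],[[-0.75,-1,0],0,0],[[-0.75,-1,0],0,0],[[-0.75,-1,0],0,0],[[-0.75,-1,0],0,0],[[-0.75,-1,0],0,0],[[-0.75,-1,0],0,0],[[-0.75,-1,0],0,0],[[-0.75,-1,0],0,0],[[-0.75,-1,0],0,0],[[-0.75,-1,0],0,0],[[-0.75,-1,0],0,0]])

```text
t: 2.47
ee_pos: [525.6, 151.7, 302.9]
orientation: [0.103, 3.14, 0.0]
ft_force: [0.4, 0.6, -0.5]
width: 88.0
grasp_force: 0.0
```

Emit:
move_arm(steps=[[[0,-1,0],0,0],[[0,-1,0],0,0],[[0,-1,0],0,0],[[0,0,0],0,0],[[0,0,0],0,0]])

```text
t: 2.88
ee_pos: [520.0, 77.5, 302.8]
orientation: [0.107, 3.14, 0.0]
ft_force: [0.9, -0.6, -0.1]
width: 87.8
grasp_force: 0.0
```

```bash
python3 - <<'E'
from h import *
o=ctrl.get_obs();print(o["t"],o["ee_pos"],o["qpos"],R.from_rotvec(o["orientation"]).as_matrix().round(3))
d=cam("wrist");im=d["image"];cv2.imwrite("pics/w1.png",cv2.resize(im[:,:,::-1],(768,576)))
n,l,s,c=cv2.connectedComponentsWithStats(red(im).astype(np.uint8))
for i in range(1,n):
    if s[i,4]>40: print(s[i],c[i],at(d,c[i],125))
np.save("d1.npy",d,allow_pickle=True)
E
```

```text
2.8833 [520.0229161   77.50834136 302.82534402] [ 1.25188744e-01  1.87211768e-01  1.76681563e+00  2.46097428e-04
  1.18730811e+00 -1.37753730e+00] [[-0.998  0.068  0.   ]
 [ 0.068  0.998  0.   ]
 [-0.     0.    -1.   ]]
[249 106  15  30 230] [255.97826087 119.91304348] [464.80616143  82.12019983 125.        ]
[255 142  13  17 143] [261.65734266 150.38461538] [498.14055314  86.11690198 125.        ]
```

View pics/w1.png

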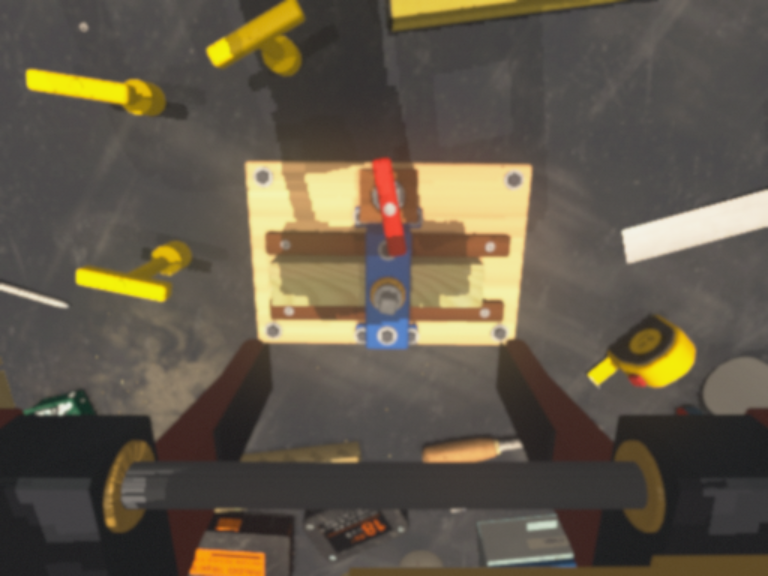

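```bash
python3 - <<'E'
from h import *
d=np.load("d1.npy",allow_pickle=True).item();im=d["image"]
h=cv2.cvtColor(im,cv2.COLOR_RGB2HSV)
m=(((h[...,0]<8)|(h[...,0]>170))&(h[...,1]>150)&(h[...,2]>70)).astype(np.uint8)
m[:,:235]=0;m[:,285:]=0;m[:100]=0;m[180:]=0
m=cv2.morphologyEx(m,cv2.MORPH_CLOSE,np.ones((7,7)))
ys,xs=np.nonzero(m);P=np.array([at(d,(u,v),127)[:2] for u,v in zip(xs,ys)],np.float32)
r=cv2.minAreaRect(P);print(len(xs),ys.min(),ys.max(),r)
S=lambda u,v,z:at(d,(u/1.5,v/1.5),z).round(1)
print("boltnear",S(387,250,81),"boltfar",S(387,336,81))
print("corners",S(247,163,18),S(531,164,18),S(519,344,18),S(258,344,18))
print("holder block top",S(361,168,48),S(415,170,48),S(418,221,48),S(360,221,48))
print("batten ends top",S(272,284,50),S(483,283,50))
print("headtop",S(388,296,100),S(388,296,105))
c=cv2.resize(im[95:245,195:325],(692,800)[::1],interpolation=cv2.INTER_CUBIC)
cv2.imwrite("pics/w1c.png",cv2.resize(im[100:240,170:340],(728,600),interpolation=cv2.INTER_CUBIC)[:,:,::-1])
E
```

```text
727 105 169 ((483.74139404296875, 84.30929565429688), (70.59757232666016, 14.040124893188477), 6.745151996612549)
boltnear [526.3  80.5  81. ] boltfar [605.1  75.2  81. ]
corners [448.8 -44.7  18. ] [468.1 219.7  18. ] [651.3 211.8  18. ] [632.2 -62.1  18. ]
holder block top [459.3  62.5  48. ] [464.2 109.4  48. ] [509.1 109.9  48. ] [505.5  57.7  48. ]
batten ends top [558.5 -29.3  50. ] [571.2 167.8  50. ]
headtop [561.   78.9 100. ] [559.3  78.9 105. ]
```

View pics/w1c.png

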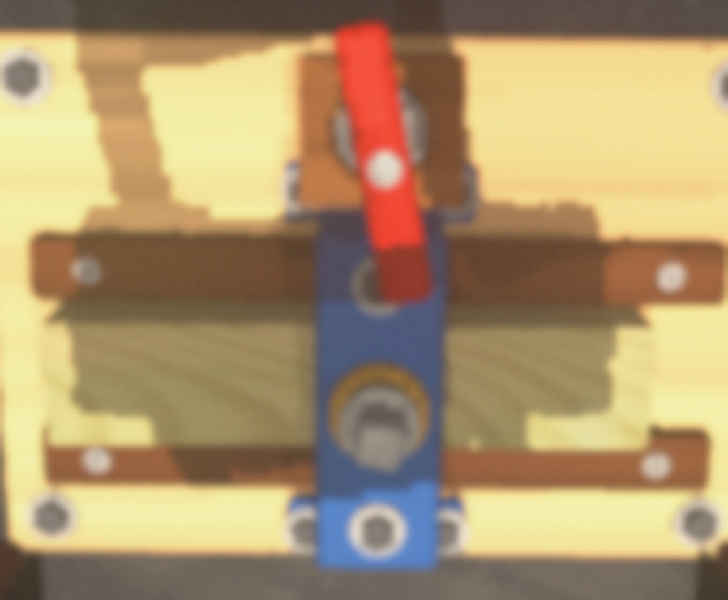

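Emit:
move_arm(steps=[[[0,0,0.9],-0.7,0],[[0,0,0.9],-0.7,0],[[0,0,0.9],-0.7,0],[[0.7,0.22,1],0,0],[[0.7,0.22,1],0,0.3],[[0,0,1],0,0.4],[[0,0,1],0,0.5],[[0,0,1],0,0.5],[[0,0,0.37],0,0.5],[[0,0,0],0,0.6],[[0,0,0],0,1],[[0,0,0],0,1],[[0,0,0],0,1],[[0,0,0],0,1]])

```text
t: 4.1
ee_pos: [484.9, 85.3, 102.1]
orientation: [-0.184, 3.134, 0.0]
ft_force: [-0.7, -0.6, 1.1]
width: 24.5
grasp_force: 0.0
```

```bash
python3 - <<'E'
from h import *
o=ctrl.get_obs();print(o)
d=np.load("d1.npy",allow_pickle=True).item()
for z in (98,103,108):print(at(d,(258.3,204.5),z).round(1))
E
```

```text
{'t': 4.1, 'qpos': array([ 1.49986265e-01,  4.18825054e-01,  2.00046168e+00,  6.93273848e-06,
        7.19919486e-01, -1.53831844e+00]), 'qvel': array([-0.0023169 ,  0.0040813 ,  0.00601095, -0.00021797, -0.00411552,
       -0.00230203]), 'joint_torque': array([ 8.32830998e-02, -4.47881377e+01, -1.82159936e+01, -5.41506306e-03,
        7.26106111e-02,  1.54874171e-03]), 'ee_pos': array([484.86910901,  85.31053503, 102.13781277]), 'orientation': array([-1.84327864e-01,  3.13380021e+00,  3.48414651e-04]), 'ft_force': array([-0.71228381, -0.55691363,  1.08375854]), 'moment': array([ 0.06545139, -0.03429734,  0.03051966]), 'grasp_force': 0.0, 'width': 24.510033647425118}
[571.2  77.7  98. ]
[569.3  77.8 103. ]
[567.5  77.9 108. ]
```

Emit:
move_arm(steps=[[[0,0,0],0,1],[[0,0,0],0,1],[[0,0,0],0,1],[[0,0,-0.5],0,1],[[0,0,-1],0,1],[[0,0,-1],0,1],[[0,0,-1],0,1],[[0,0,-1],0,1],[[0,0,-1],0,1],[[0,0,0],0,1],[[0,0,0],0,1]])

```text
t: 5.02
ee_pos: [484.4, 85.2, 239.2]
orientation: [-0.184, 3.134, 0.0]
ft_force: [-0.0, 0.2, -2.6]
width: 13.7
grasp_force: 30.0
```

```bash
python3 - <<'E'
from h import *
o=ctrl.get_obs();print(o["ft_force"],o["ee_pos"])
d=cam("wrist");im=d["image"];cv2.imwrite("pics/w2.png",im[:,:,::-1])
np.save("d2.npy",d,allow_pickle=True)
E
```

```text
[-0.04382245  0.20779373 -2.64364773] [484.41286747  85.15385137 239.18678522]
```

View pics/w2.png

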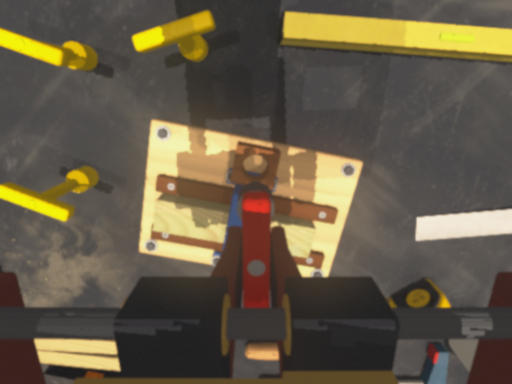

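```bash
python3 - <<'E'
from h import *
d=np.load("d1.npy",allow_pickle=True).item();im=d["image"]
c=cv2.resize(im[180:220,238:278],(560,560),interpolation=cv2.INTER_CUBIC)
c=cv2.normalize(c,None,0,255,cv2.NORM_MINMAX)
cv2.imwrite("pics/hd.png",c[:,:,::-1])
E
```

```text
(no output)
```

View pics/hd.png

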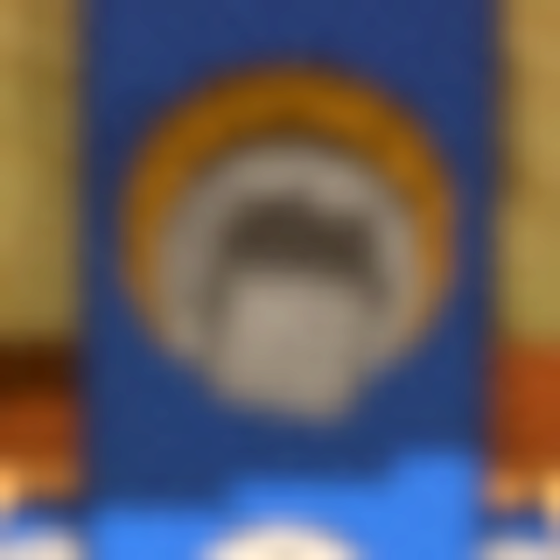

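Emit:
move_arm(steps=[[[0,-0.4,0],1,1],[[0,-0.4,0],1,1],[[0,-0.4,0],1,1],[[0,-0.4,0],1,1],[[0,-0.4,0],1,1],[[0,0,0],0,1],[[0,0,0],0,1]])

```text
t: 5.65
ee_pos: [480.1, 35.4, 236.9]
orientation: [-0.496, -3.099, 0.001]
ft_force: [0.2, -0.3, -2.2]
width: 13.8
grasp_force: 30.0
```

```bash
python3 - <<'E'
from h import *
o=ctrl.get_obs();T=R.from_rotvec(o["orientation"]).as_matrix();print(o["ee_pos"],o["qpos"],np.degrees(np.arctan2(T[1,1],T[0,1])))
d=cam("wrist");im=d["image"]
np.save("d3.npy",d,allow_pickle=True)
p=proj(d,[567,78,95]);print(p);u,v=(p-30).astype(int);print(u,v)
d1=np.load("d1.npy",allow_pickle=True).item()
c=cv2.resize(im[v:v+60,u:u+60],(600,600),interpolation=cv2.INTER_CUBIC)
cv2.imwrite("pics/hd3.png",c[:,:,::-1])
E
```

```text
[480.13402131  35.37915845 236.85982384] [ 4.87276152e-02  1.93763145e-01  1.92418950e+00  1.91139029e-04
  1.02663438e+00 -1.20481322e+00] 71.81699071890445
[317.62862019 240.68062597]
287 210
```

View pics/hd3.png

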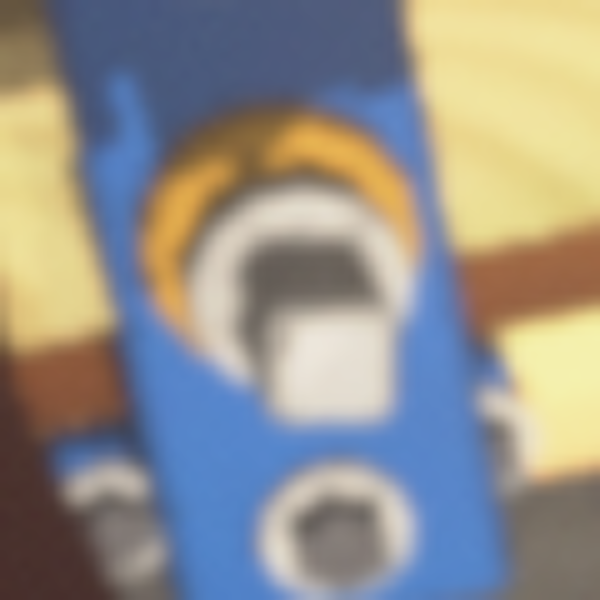

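```bash
cat >> h.py <<'E'
def tri(L):
    A=[];b=[]
    for d,uv in L:
        r=ray(d,uv);r/=np.linalg.norm(r);P=np.eye(3)-np.outer(r,r);A.append(P);b.append(P@d["C"])
    return np.linalg.lstsq(np.vstack(A),np.hstack(b),rcond=None)[0]
E
python3 - <<'E'
from h import *
d1=np.load("d1.npy",allow_pickle=True).item();d3=np.load("d3.npy",allow_pickle=True).item()
print("head",tri([(d1,(258.4,204.6)),(d3,(320.3,246.2))]),"collar",tri([(d1,(258.6,199)),(d3,(317.2,238.5))]))
print("bolt",tri([(d1,(258,224)),(d3,(320.9,263))]),at(d1,(258,224),78),at(d3,(320.9,263),78))
for z in (98,101,104,107): print(z,at(d1,(258.4,204.6),z)[:2],at(d3,(320.3,246.2),z)[:2])
for z in (80,83,86,89): print(z,at(d1,(258.6,199),z)[:2],at(d3,(317.2,238.5),z)[:2])
E
```

```text
head [568.38608556  78.21891057 105.74923326] collar [566.02468574  78.46520245  91.76656749]
bolt [608.44467002  75.2162365   73.22450771] [606.4332374   75.15463347  78.        ] [605.36119415  75.1767569   78.        ]
98 [571.29370705  77.86466944] [572.6537438   78.89781197]
101 [570.2057842   77.91060563] [570.96117953  78.72521811]
104 [569.11786136  77.95654182] [569.26861526  78.55262425]
107 [568.02993851  78.00247801] [567.57605098  78.38003039]
80 [570.02737722  78.37252992] [572.30281709  79.04647751]
83 [569.00027403  78.41235222] [570.70914223  78.88223147]
86 [567.97317083  78.45217452] [569.11546737  78.71798543]
89 [566.94606763  78.49199682] [567.5217925   78.55373938]
```

Emit:
move_arm(steps=[[[-0.71,0.68,0.2],0,1],[[-0.71,0.68,0.2],0,1],[[-0.71,0.68,0.2],0,1],[[-0.7,0.68,0.2],0,1],[[0,0,0.4],0,1],[[0,0,0.4],0,1],[[0,0,0],0,1],[[0,0,0],0,1]])

```text
t: 6.37
ee_pos: [567.8, 77.8, 197.1]
orientation: [-0.497, -3.099, 0.002]
ft_force: [-0.0, -0.9, -1.4]
width: 13.9
grasp_force: 30.0
```

```bash
python3 - <<'E'
from h import *
o=ctrl.get_obs();print(o["ee_pos"],o["ft_force"],o["moment"])
d=cam("scene");np.save("ds1.npy",d,allow_pickle=True)
c=cv2.resize(d["image"][150:250,200:330],(780,600),interpolation=cv2.INTER_CUBIC);cv2.imwrite("pics/s1.png",c[:,:,::-1])
E
```

```text
[567.82131089  77.82672601 197.13771862] [-0.03829418 -0.8768765  -1.36691861] [ 0.06230822  0.03134561 -0.0514775 ]
```

Emit:
move_arm(steps=[[[-0.03,0,0.2],0,1],[[0,0,0.2],0,1],[[0,0,0.15],0,1],[[0,0,0],0,1]])

```text
t: 6.75
ee_pos: [573.3, 77.5, 187.7]
orientation: [0.497, 3.095, 0.002]
ft_force: [-1.0, -1.0, 15.7]
width: 13.4
grasp_force: 30.0
```

Emit:
move_arm(steps=[[[0,0,-0.35],0,1],[[0,0,-0.2],0,1],[[0,0,0],0,1]])

```text
t: 7.0
ee_pos: [570.8, 77.7, 199.6]
orientation: [0.499, 3.1, 0.001]
ft_force: [1.1, 0.2, -2.2]
width: 13.5
grasp_force: 30.0
```

```bash
python3 - <<'E'
from h import *
o=ctrl.get_obs();print(o["ee_pos"],o["ft_force"],o["moment"])
d=cam("wrist");np.save("d4.npy",d,allow_pickle=True)
u,v=np.array(proj(d,o["ee_pos"]-[0,0,80])).astype(int);print(u,v)
s=np.load("ds1.npy",allow_pickle=True).item();us,vs=proj(s,[568,78,120]).astype(int)
a=cv2.resize(d["image"][max(0,v-40):max(0,v-40)+80,u-40:u+40],(400,400),interpolation=cv2.INTER_CUBIC);b=cv2.resize(s["image"][vs-30:vs+30,us-30:us+30],(400,400),interpolation=cv2.INTER_CUBIC)
cv2.imwrite("pics/v4.png",np.hstack([a,b])[:,:,::-1])
E
```

```text
[570.78875802  77.72337543 199.55800301] [ 1.10429081  0.18807459 -2.23064006] [ 0.04574986 -0.01796394  0.02377108]
254 198
```

View pics/v4.png

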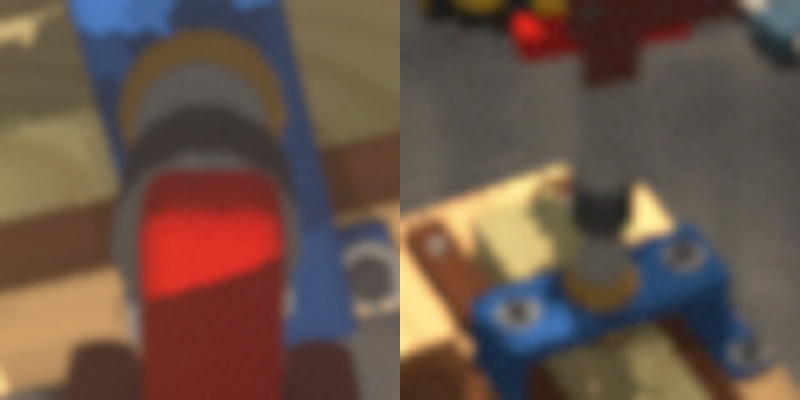

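Emit:
move_arm(steps=[[[0.11,-0.03,0.2],0,1],[[0,0,0.15],0,1],[[0,0,0],0,1]])

```text
t: 7.3
ee_pos: [566.8, 77.9, 188.8]
orientation: [-0.498, -3.1, 0.001]
ft_force: [-0.8, 0.3, 1.3]
width: 13.9
grasp_force: 30.0
```

```bash
python3 - <<'E'
from h import *
o=ctrl.get_obs();T=R.from_rotvec(o["orientation"]).as_matrix();print(o["ee_pos"],o["ft_force"],o["moment"],np.degrees(np.arctan2(T[1,1],T[0,1])),T.round(4))
E
```

```text
[566.84017292  77.91993391 188.7745022 ] [-0.79465228  0.2860926   1.33030305] [-0.04762451  0.29767404 -0.02398858] 71.74098365893154 [[-9.496e-01  3.133e-01 -1.400e-03]
 [ 3.133e-01  9.496e-01 -1.000e-04]
 [ 1.300e-03 -5.000e-04 -1.000e+00]]
```

Emit:
move_arm(steps=[[[-0.05,0.02,0.02],0.3,1],[[0,0,0.02],0.3,1],[[0,0,0.02],0.3,1],[[0,0,0.02],0.3,1],[[0,0,0.02],0,1]])

```text
t: 7.72
ee_pos: [568.9, 78.2, 187.9]
orientation: [-0.662, -3.071, -0.0]
ft_force: [-3.9, -0.1, 12.5]
width: 13.8
grasp_force: 30.0
```

```bash
cat > o.py <<'E'
from h import *
o=ctrl.get_obs();T=R.from_rotvec(o["orientation"]).as_matrix();print(o["t"],o["ee_pos"].round(1),o["ft_force"].round(2),o["moment"].round(3),"yaw",np.degrees(np.arctan2(T[1,1],T[0,1])).round(1),"q6",o["qpos"][5].round(3),o["width"].round(1))
E
python3 o.py
```

```text
Traceback (most recent call last):
  File "o.py", line 2, in <module>
    o=ctrl.get_obs();T=R.from_rotvec(o["orientation"]).as_matrix();print(o["t"],o["ee_pos"].round(1),o["ft_force"].round(2),o["moment"].round(3),"yaw",np.degrees(np.arctan2(T[1,1],T[0,1])).round(1),"q6",o["qpos"][5].round(3),o["width"].round(1))
                                                                                                                                                                                                                                 ^^^^^^^^^^^^^^^^
AttributeError: 'float' object has no attribute 'round'
```

```bash
sed -i 's/np.degrees(np.arctan2(T\[1,1\],T\[0,1\])).round(1)/round(float(np.degrees(np.arctan2(T[1,1],T[0,1]))),1)/; s/o\["qpos"\]\[5\].round(3),o\["width"\].round(1)/round(float(o["qpos"][5]),3),round(float(o["width"]),1)/' o.py; python3 o.py
```

```text
7.7167 [568.9  78.2 187.9] [-3.91 -0.14 12.46] [-0.102  0.908 -0.005] yaw 65.7 q6 -1.03 13.8
```

Emit:
move_arm(steps=[[[0,0,-0.06],-0.6,1],[[0,0,0],-0.6,1],[[0,0,0],-0.4,1],[[0,0,0],-0.4,1]])

```text
t: 8.05
ee_pos: [568.4, 77.9, 187.8]
orientation: [-0.387, -3.117, 0.001]
ft_force: [0.4, 0.0, -1.8]
width: 13.3
grasp_force: 30.0
```

```bash
python3 o.py
```

```text
8.05 [568.4  77.9 187.8] [ 0.44  0.02 -1.76] [-0.036 -0.092 -0.003] yaw 75.8 q6 -1.208 13.3
```

Emit:
move_arm(steps=[[[0,0,0.12],0,1],[[0,0,0.1],0,1],[[0,0,0],0,1]])

```text
t: 8.3
ee_pos: [568.3, 78.0, 182.0]
orientation: [-0.391, -3.116, 0.001]
ft_force: [0.7, 1.1, -1.7]
width: 13.8
grasp_force: 30.0
```

```bash
python3 o.py
```

```text
8.3 [568.3  78.  182. ] [ 0.75  1.11 -1.71] [-0.028 -0.126 -0.04 ] yaw 75.7 q6 -1.205 13.8
```

Emit:
move_arm(steps=[[[0,0,0.12],0,1],[[0,0,0.1],0,1],[[0,0,0.08],0,1],[[0,0,0.08],0,1],[[0,0,0],0,1]])

```text
t: 8.72
ee_pos: [569.1, 78.0, 174.3]
orientation: [0.39, 3.117, 0.0]
ft_force: [-1.8, -0.1, 3.1]
width: 13.6
grasp_force: 30.0
```

```bash
python3 o.py
```

```text
8.7167 [569.1  78.  174.3] [-1.8  -0.1   3.13] [-0.084  0.528  0.018] yaw 75.7 q6 -1.206 13.6
```

Emit:
move_arm(steps=[[[0.02,0,0.06],0,1],[[0,0,0.04],0,1],[[0,0,0],0,1]])

```text
t: 8.97
ee_pos: [569.9, 78.1, 173.8]
orientation: [0.39, 3.114, 0.001]
ft_force: [-3.4, -1.0, 17.1]
width: 13.7
grasp_force: 30.0
```

```bash
python3 o.py; python3 - <<'E'
from h import *
d=cam("scene");us,vs=proj(d,[568,78,120]).astype(int)
b=cv2.resize(d["image"][vs-30:vs+30,us-30:us+30],(500,500),interpolation=cv2.INTER_CUBIC)
cv2.imwrite("pics/s5.png",b[:,:,::-1])
E
```

```text
8.9667 [569.9  78.1 173.8] [-3.37 -0.99 17.12] [-0.405  0.84  -0.06 ] yaw 75.7 q6 -1.206 13.7
```

View pics/s5.png

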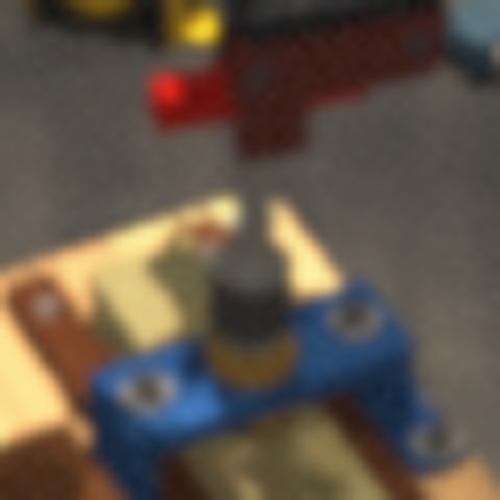

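Emit:
move_arm(steps=[[[0.02,0,-0.1],0,1],[[0,0,0],1,1],[[0,0,0],1,1],[[0,0,0],1,1],[[0,0,0],1,1],[[0,0,0],1,1],[[0,0,0],1,1],[[0,0,0],1,1],[[0,0,0],1,1],[[0,0,0],1,1],[[0,0,0],1,1],[[0,0,0],1,1],[[0,0,0],1,1],[[0,0,0],1,1],[[0,0,0],1,1],[[0,0,0],1,1],[[0,0,0],0,1],[[0,0,0],0,1]])

```text
t: 10.52
ee_pos: [567.4, 77.8, 173.5]
orientation: [-2.204, -2.238, 0.002]
ft_force: [-1.2, -1.1, -1.0]
width: 14.1
grasp_force: 30.0
```

```bash
python3 o.py
```

```text
10.5167 [567.4  77.8 173.5] [-1.18 -1.13 -1.04] [-0.808  0.413 -0.009] yaw 0.9 q6 0.101 14.1
```

Emit:
move_arm(steps=[[[0,0,0],0,0.6],[[0,0,0],0,0.6],[[0,0,0],0,0.6],[[0.6,0,0],0,0.6],[[1,0,0],0,0.6],[[1,0,0],0,0.6],[[1,0.15,0.5],0,0.8],[[1,0.15,1],0,1],[[0,0,1],0,1],[[0,0,1],0,1],[[0,0,1],0,1],[[0,0,0.9],0,1],[[0,0,0],0,1],[[0,0,0],0,1]])

```text
t: 11.68
ee_pos: [573.2, 193.3, 37.9]
orientation: [-2.206, -2.235, 0.003]
ft_force: [0.9, 0.2, 0.1]
width: 0.6
grasp_force: 0.0
```

```bash
python3 o.py; python3 - <<'E'
from h import *
d=cam("wrist");im=cv2.resize(d["image"],(640,480))
cv2.imwrite("pics/w6.png",im[:,:,::-1]);np.save("d6.npy",d,allow_pickle=True)
E
```

```text
11.6833 [573.2 193.3  37.9] [0.91 0.16 0.11] [-0.035  0.089 -0.05 ] yaw 0.8 q6 0.292 0.6
```

View pics/w6.png

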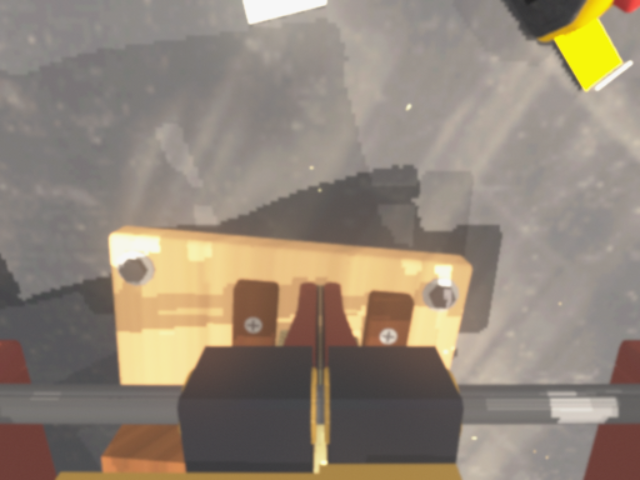

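Emit:
move_arm(steps=[[[-0.4,-0.02,0],0,1],[[-0.08,0,0],0,1],[[-0.08,0,0],0,1],[[-0.08,0,0],0,1],[[-0.08,0,0],0,1],[[-0.08,-0.02,0],0,1]])

```text
t: 12.23
ee_pos: [573.7, 173.3, 39.3]
orientation: [2.207, 2.235, 0.002]
ft_force: [-0.0, 2.2, 1.2]
width: 0.4
grasp_force: 0.8
```

Emit:
move_arm(steps=[[[-0.08,0,0],0,1],[[-0.08,0,0],0,1]])

```text
t: 12.4
ee_pos: [573.3, 169.3, 38.8]
orientation: [2.207, 2.236, 0.0]
ft_force: [1.0, 1.5, 1.1]
width: 0.2
grasp_force: 0.9
```

Emit:
move_arm(steps=[[[-0.08,0,0],0,1],[[-0.08,0,0],0,1]])

```text
t: 12.57
ee_pos: [573.3, 165.2, 38.7]
orientation: [-2.207, -2.236, -0.0]
ft_force: [-0.4, 2.1, 1.2]
width: 0.5
grasp_force: 0.9
```

Emit:
move_arm(steps=[[[0.3,0,-0.4],0,0.8],[[0,0,-1],0,0.6],[[0,0,-1],0,0.6],[[0,0,-1],0,0.6],[[0,-0.1,-1],0,0.6],[[0,-0.14,-1],0,0.6],[[-1,0,0],0,0.6],[[-1,0,0],0,0.6],[[-1,0,0],0,0.6],[[-0.79,0,0],0,0.6],[[0,0,0],0,0.7],[[0,0,0],0,1],[[0,0,0],0,1],[[0,0,0],0,1]])

```text
t: 13.73
ee_pos: [568.1, 79.0, 173.8]
orientation: [-2.206, -2.236, 0.0]
ft_force: [-0.6, -0.7, 1.9]
width: 13.8
grasp_force: 30.0
```

```bash
python3 o.py
```

```text
13.7333 [568.1  79.  173.8] [-0.63 -0.69  1.85] [-0.112  0.516  0.066] yaw 0.8 q6 0.104 13.8
```

Emit:
move_arm(steps=[[[0,0,0],1,1],[[0,0,0],1,1],[[0,0,0],1,1],[[0,0,0],1,1],[[0,0,0],1,1],[[0,0,0],1,1],[[0,0,0],0,1],[[0,0,0],0,1],[[0,0,0],0,0.6],[[0,0,0],0,0.6],[[0,0,0],0,0.6]])

```text
t: 14.65
ee_pos: [568.5, 78.4, 173.7]
orientation: [-2.709, -1.59, -0.001]
ft_force: [-0.7, 0.1, -0.0]
width: 30.3
grasp_force: 0.0
```

```bash
python3 o.py
```

```text
14.65 [568.5  78.4 173.7] [-0.73  0.08 -0.01] [-0.026  0.088  0.021] yaw -29.2 q6 0.625 30.3
```

Emit:
move_arm(steps=[[[-0.8,0,0],0,0.6],[[-1,0,0],0,0.6],[[-1,0.3,0],0,0.8],[[-1,0.8,0],0,1],[[-1,0.9,0],0,1],[[-0.44,0.44,0],0,1],[[0,0,0.9],-1,1],[[0,0,0.9],-1,1],[[0,0,0.9],-1,1],[[0,0,0.9],-1,1],[[0,0,0.9],-1,1],[[0,0,0.9],-1,1],[[0,0,0],0,1]])

```text
t: 15.73
ee_pos: [554.9, -65.7, 35.1]
orientation: [-2.2, -2.236, 0.006]
ft_force: [-0.3, 0.4, -0.5]
width: 0.1
grasp_force: 0.0
```

```bash
python3 o.py
```

```text
15.7333 [554.9 -65.7  35.1] [-0.25  0.38 -0.52] [-0.104  0.077  0.028] yaw 0.9 q6 -0.156 0.1
```

Emit:
move_arm(steps=[[[0.3,0.08,-0.08],0,1],[[0.12,0,0],0,1],[[0.08,0,0],0,1],[[0.08,0,0],0,1],[[0.08,0,0],0,1],[[0.08,0,0],0,1]])

```text
t: 16.23
ee_pos: [559.6, -49.4, 41.9]
orientation: [2.206, 2.232, -0.002]
ft_force: [-0.2, -15.6, -8.8]
width: 0.9
grasp_force: 8.0
```

Emit:
move_arm(steps=[[[0.08,0,0],0,1],[[0.08,0,0],0,1]])

```text
t: 16.4
ee_pos: [559.8, -45.5, 41.9]
orientation: [2.206, 2.232, -0.002]
ft_force: [-0.4, -16.9, -9.7]
width: 0.3
grasp_force: 8.1
```

Emit:
move_arm(steps=[[[0.08,0,0],0,1],[[0.08,0,0],0,1]])

```text
t: 16.57
ee_pos: [559.7, -41.5, 41.9]
orientation: [2.206, 2.232, -0.002]
ft_force: [-0.5, -16.1, -9.1]
width: 0.3
grasp_force: 8.0
```

```bash
python3 o.py; python3 - <<'E'
from h import *
o=ctrl.get_obs();print(o["joint_torque"])
d=cam("top");im=d["image"]
n,l,s,c=cv2.connectedComponentsWithStats(cv2.morphologyEx(red(im).astype(np.uint8),cv2.MORPH_CLOSE,np.ones((3,3))))
for i in range(1,n):
    if s[i,4]>8: print(s[i],at(d,c[i],190).round(1))
print([(round(b["p"],2),np.round(b["rect"]),at(d,np.array(b["rect"][:2])-[b["rect"][2]/2,0],50),at(d,np.array(b["rect"][:2])+[b["rect"][2]/2,0],50)) for b in cams.boxes_of("top","setting_batten")[:2]])
a=cv2.resize(im[140:230,190:300],(400,327),interpolation=cv2.INTER_CUBIC)
d=cam("scene");im=d["image"];b=cv2.resize(im[130:290,180:340],(400,400),interpolation=cv2.INTER_CUBIC)
c=np.zeros((400,800,3),np.uint8);c[:,400:]=b;c[:327,:400]=a
cv2.imwrite("pics/e7.png",c[:,:,::-1])
E
```

```text
16.5667 [559.7 -41.5  41.9] [ -0.52 -16.07  -9.11] [-2.954  0.158 -0.107] yaw 0.7 q6 -0.101 0.3
[  8.85781825 -59.25501466 -18.44893634   3.07244092   0.34980582
  -0.16712256]
[(0.7, array([231., 183.,  46.,  17.]), array([555.59062586, 176.54940124,  50.        ]), array([559.94676216,  21.8367999 ,  50.        ]))]
```

Emit:
move_arm(steps=[[[-0.4,0,0],0,1],[[0,0,0.2],0,1],[[0,0,0],0,1],[[0,0,0],0,1]])

```text
t: 17.05
ee_pos: [559.9, -49.2, 36.4]
orientation: [2.208, 2.234, 0.001]
ft_force: [-0.2, 0.6, 0.1]
width: 0.3
grasp_force: 0.0
```

```bash
python3 o.py
```

```text
17.05 [559.9 -49.2  36.4] [-0.17  0.59  0.11] [-0.075  0.047 -0.009] yaw 0.7 q6 -0.121 0.3
```

Emit:
move_arm(steps=[[[0.2,0,0],0,1],[[0.1,0,0],0,1],[[0.06,0,0],0,1],[[0.06,0,0],0,1],[[0.06,0,0],0,1],[[0.06,0,0],0,1]])

```text
t: 17.55
ee_pos: [559.6, -36.6, 36.1]
orientation: [2.205, 2.235, -0.0]
ft_force: [-0.5, -7.5, 1.5]
width: 0.1
grasp_force: 3.7
```

```bash
python3 o.py
```

```text
17.55 [559.6 -36.6  36.1] [-0.46 -7.54  1.55] [-1.355  0.033 -0.013] yaw 0.8 q6 -0.098 0.1
```

Emit:
move_arm(steps=[[[0.06,0,0],0,1],[[0.06,0,0],0,1],[[0.06,0,0],0,1],[[0.06,0,0],0,1]])

```text
t: 17.88
ee_pos: [559.6, -30.6, 36.1]
orientation: [2.205, 2.235, -0.0]
ft_force: [-0.2, -7.8, 1.9]
width: 0.4
grasp_force: 3.7
```

Emit:
move_arm(steps=[[[0.06,0,0],0,1],[[0.06,0,0],0,1],[[0.06,0,0],0,1],[[0.06,0,0],0,1]])

```text
t: 18.22
ee_pos: [559.5, -24.6, 36.0]
orientation: [2.205, 2.235, -0.0]
ft_force: [-0.6, -6.9, 1.7]
width: 0.4
grasp_force: 3.8
```

Emit:
move_arm(steps=[[[0.07,0,0],0,1],[[0.07,0,0],0,1],[[0.07,0,0],0,1],[[0.07,0,0],0,1],[[0.07,0,0],0,1],[[0.07,0,0],0,1]])

```text
t: 18.72
ee_pos: [559.3, -14.1, 36.0]
orientation: [2.205, 2.235, -0.0]
ft_force: [-0.1, -7.8, 1.8]
width: 0.3
grasp_force: 3.8
```

Emit:
move_arm(steps=[[[-0.3,0,0],0,1],[[-0.6,0,0],0,1],[[-0.6,0,-0.5],0,1],[[-0.4,0,-1],0,1],[[0,0,-1],0,1],[[0,0,-1],0,1],[[0,0,-1],0,1],[[0,0,-1],0,1],[[0,0,-1],0,1],[[0,0,-1],0,1],[[0,0,0],0,1],[[0,0,0],0,1]])

```text
t: 19.72
ee_pos: [560.2, -61.0, 224.6]
orientation: [2.205, 2.234, 0.003]
ft_force: [-0.3, 0.5, -0.4]
width: 0.6
grasp_force: 0.0
```

```bash
python3 o.py; python3 - <<'E'
from h import *
d=cam("wrist");im=d["image"]
us,vs=proj(d,[568,78,130]).astype(int);print(us,vs,im.shape)
a=cv2.resize(im,(512,384))
e=cam("scene");us,vs=proj(e,[568,78,120]).astype(int)
b=cv2.resize(e["image"][vs-35:vs+35,us-26:us+26],(285,384),interpolation=cv2.INTER_CUBIC)
cv2.imwrite("pics/f.png",np.hstack([a,b])[:,:,::-1])
E
```

```text
19.7167 [560.2 -61.  224.6] [-0.25  0.46 -0.45] [-0.035  0.051  0.013] yaw 0.7 q6 -0.143 0.6
266 15 (384, 512, 3)
```

View pics/f.png

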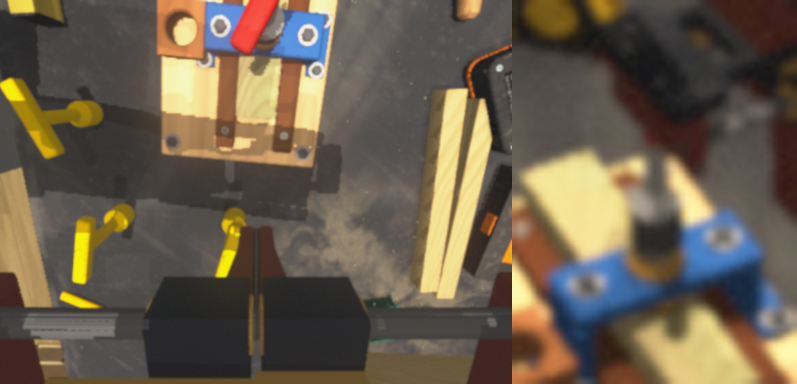

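```bash
python3 -c "
from workcell import ctrl
print(ctrl.close_job())"
```

```text
the job is handed in; nothing more can be done
None
```

I set the stop with the red key and handed the job in at about 20 s. The batten slides with a steady push of about 7.5 N, inside the 3 to 9 N range, and is lightly held in the lane. The key stands seated on the screw, and nothing else looked disturbed in the last pictures. In the first seconds of that test slide the push read about 16 N, with the fingers also lifting the batten's end. I backed off and repeated it level, which gave the 7.5 N.

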